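Fetch the end-mill case from behind the tool tubes

ROBOT

A 7-joint arm with a two-finger parallel gripper is mounted at the origin on the work surface. World frame = base frame: x ahead of the robot, y to its left, z up, the work surface at z = 0. Lengths are in m, angles in rad, forces in N, time in s.
With the tool pointing down it reaches from about 0.425 to 0.95 m from the base axis. Payload 4.7 kg.
Tool frame: the origin (TCP) lies on the centre line of the jaws, within the pads' length; the fingertips stand robot.nose_length ahead of it and the grasp point (between the pads) lies 8 mm behind it (robot.nose_length is the distance from the TCP to the fingertips, in m); z points along the fingers, y is the line along which they close (so a half turn about z gives the same grasp; the last joint's range is limited). The gripper opens to 85 mm and grips with 20 to 120 N. Pads are 22 mm wide; open, the fingers measure 114 mm over their backs; the gripper's body (76 mm by 85 mm) begins 54 mm behind the grasp point. The pads swing forward as they close: fully open they stand 13 mm farther back than shut.
Start: joints at [-1.237, 0.469, -0.049, 1.532, 0.024, 1.141, -0.082], TCP at [0.24, 0.631, 0.242] pointing down, gripper open.
Joint ranges: [-2.59, 2.59], [-0.33, 1.99], [-1.39, 1.29], [0.1, 2.45], [-1.04, 4.18], [0.21, 1.99], [-2.66, 2.66]. Speed limits (rad/s): [2.57, 2.57, 3.14, 3.14, 3.14, 3.14, 3.14].

INTERFACE

Orientations are given as [roll, pitch, yaw] about the fixed x, y, z axes, in that order (R = Rz(yaw) Ry(pitch) Rx(roll)).
In Python, from plant import robot gives the robot as it stands. Calls block until the motion is done:
- robot.goto(position, orientation): joint-space move of the TCP to a pose.
- robot.move_straight(position, vel=0.15, attitude=None, contact_N=None): straight line of the TCP; attitude=None keeps the orientation; vel is the mean speed in m/s. With contact_N (N) it stops when the force on the tool has changed by that much, and returns True; else False.
- robot.move_joints(angles): joint-space move.
- robot.grip(opening, strength=None): opening from 0.0 (shut) to 1.0 (fully open); strength is the grip in N (None keeps the last); returns when the fingers have stopped.
- robot.sleep(seconds).
- robot.inverse_kinematics(position, orientation): joint angles nearest the present ones, or None.
- robot.sense(): the state.
- robot.grab_frame(name): name is "scene" or "top"; returns a dict with "image" (480x640x3 uint8, red, green, blue), "range_z" (480x640 float32, m along the optical axis (not along the pixel's ray), 0 where there is no reading), "fx", "fy", "cx", "cy" (pixels), "R" (3x3) and "t" (3): a world point X has camera coordinates R X + t. Camera axes: x right, y down, z forward; pixel columns grow to the right and rows downward; lengths in m; the calibration is good to about 2 mm. A picture is of the moment at which its call begins.
A pose or a line that the arm cannot do raises robot.IKError and nothing moves.
- robot.close_job(): hands the job in; it is judged then, once.
The state is a dict: "t": time; "joint_pos": joint angles; "joint_velocities": joint speeds; "effort": joint torques, N m; "tcp_pos": TCP position; "tcp_rot": TCP orientation; "wrist_force": force on the tool from outside, world axes, zero at the start; "torque": the same for the moment, N m; "opening": opening from 0.0 (shut) to 1.0 (fully open); "gripper_force": force on a finger pad.
Only numpy, scipy, OpenCV 4.12 (cv2) and the standard library are available. Lean on these libraries where they do the work, as an engineer would, in place of code of your own. Each camera call takes 0.05 s, during which the arm holds its last target. There are 200 camera calls.

TASK

Pack the flat end-mill case that lies behind the three tool tubes: first stand all three tubes on the dark grey side mat, leaving the case where it is, then lay the case flat in the middle of the cardboard carton, its long side along the carton's long side, and finally stand each tube back on the middle of the pad of its own colour. Keep the tubes upright throughout.

Things in the scene. Friction and masses are not known exactly. Their poses are not given: they have to be found in the camera images.
- tube_red: round tool tube standing upright, white with a red screw cap and a red foot, a plain cylinder 40 mm across, 110 mm tall, about 180 g; it starts on the red pad. At the start only 16 mm separate neighbouring tubes, so grip across the row. Origin: centre of its underside, z up along the tube.
- tube_yellow: round tool tube standing upright, white with a yellow screw cap and a yellow foot, a plain cylinder 40 mm across, 110 mm tall, about 180 g; it starts on the yellow pad. At the start only 16 mm separate neighbouring tubes, so grip across the row. Origin: centre of its underside, z up along the tube.
- tube_blue: round tool tube standing upright, white with a blue screw cap and a blue foot, a plain cylinder 40 mm across, 110 mm tall, about 180 g; it starts on the blue pad. At the start only 16 mm separate neighbouring tubes, so grip across the row. Origin: centre of its underside, z up along the tube.
- pad_red: red round pad, 52 mm across, 3 mm thick, fixed on a white board: home of the red tube. Origin: centre of its underside, on the board's top, 12 mm above the bench. Three pads stand in a row 56 mm apart, in any order of colours; y axis along the row, x square to it, towards the case. Free in front (-x); behind only the low case.
- pad_yellow: yellow round pad, 52 mm across, 3 mm thick, fixed on a white board: home of the yellow tube. Origin: centre of its underside, on the board's top, 12 mm above the bench. Three pads stand in a row 56 mm apart, in any order of colours; y axis along the row, x square to it, towards the case. Free in front (-x); behind only the low case.
- pad_blue: blue round pad, 52 mm across, 3 mm thick, fixed on a white board: home of the blue tube. Origin: centre of its underside, on the board's top, 12 mm above the bench. Three pads stand in a row 56 mm apart, in any order of colours; y axis along the row, x square to it, towards the case. Free in front (-x); behind only the low case.
- case: flat case of end mills, black frame, clear window, four tools inside, 44 mm (x) by 100 mm (y, long side) by 26 mm high, about 160 g; gripped across the 44 mm. Origin: centre of its underside, z up. It starts on the white board about 17 mm behind the tubes, long side along the row; some 36 mm behind it a fixed back fence, 8 mm thick, stands 48 mm above the board.
- mat: dark grey rectangular mat fixed on the bench to one side of the board (left or right), 240 mm (its x) by 120 mm (its y), 4 mm thick: the side area. Origin: centre of its underside, on the bench.
- carton: open cardboard carton fixed on the bench on the other side of the board, outside 190 mm (its x, the long side) by 150 mm (its y) by 38 mm high, walls and floor 4 mm thick. Origin: centre of its underside, on the bench.
- bay: white storage board that carries pads, tubes and case, fixed on the bench, 165 mm (x) by 210 mm (y), 12 mm thick, with the back fence along its far (+x) edge: the fence's inner face is at x = 72 mm, the pads' row at x = -45 mm. Origin: near the board's middle, at the underside, on the bench; same axes as the pads.
Things that resemble listed ones, but are neither listed nor needed, are in the scene too. Of the things that look like the case, the smallest one is meant.

How it is judged:
By the outcome, as a careful person would: the job done as asked, in the order asked, and still so for the second after the job is handed in, with the robot touching nothing.
It also fails if it takes over 136 s, if anything falls off the work surface, if the arm or the gripper's body presses on something with over 40 N, if the wrist force passes 120 N, or if a joint passes its speed limit or range.

## Working session

There is one attempt and no reset: what is moved stays moved. The work goes in short steps, each a Python script; the robot and the scene stay as the last script left them, time stands still between calls to the robot, and variables do not carry over. Pictures are saved under pics/ and viewed, at most 14 in all, crops included, and the job is handed in when it is done.

```bash
mkdir -p pics; ls; python3 - <<'E'
from plant import robot
import cv2,numpy as np,pickle
d={}
for n in("scene","top"):
    f=robot.grab_frame(n);d[n]=f
    cv2.imwrite(f"pics/{n}0.png",f["image"][:,:,::-1]); print(n,f["fx"],f["cx"],f["cy"],f["R"].round(3).tolist(),f["t"], (f["range_z"]>0).mean())
pickle.dump(d,open("f0.pkl","wb"))
s=robot.sense();print(s,robot.nose_length)
E
```

```text
pics
scene 526.2348403799016 314.2049830500087 239.58026543271106 [[-0.147, 0.989, 0.016], [0.816, 0.13, -0.563], [-0.559, -0.07, -0.826]] [ 0.06718157 -0.34208525  1.1141081 ] 0.9958723958333333
top 519.2261273836497 323.3274200399491 239.57729383408358 [[-0.015, -1.0, -0.006], [-0.993, 0.016, -0.118], [0.118, 0.004, -0.993]] [-4.47647934e-05  4.66680567e-01  9.20835265e-01] 0.996025390625
{'t': 0.1, 'joint_pos': array([-1.23689304,  0.46935863, -0.0485654 ,  1.53354494,  0.02407731,
        1.14097206, -0.08229458]), 'joint_velocities': array([-0.00057163, -0.00247247,  0.00072182, -0.00341982, -0.00039052,
        0.00084644,  0.0013382 ]), 'effort': array([ 1.68502294e-03, -5.11517322e+01, -4.66589851e-02, -2.38390589e+01,
        1.07378178e-02,  4.34814676e-03,  2.11460758e-05]), 'tcp_pos': array([0.23937967, 0.63061123, 0.24138018]), 'tcp_rot': array([-3.13989480e+00,  4.95653702e-05,  2.77878736e+00]), 'wrist_force': array([-0.57859218, -0.09106268,  0.64791213]), 'torque': array([-0.05749229, -0.04183531,  0.02972123]), 'gripper_force': 0.0, 'opening': 0.9984720014246105} 0.011
```

View pics/scene0.png

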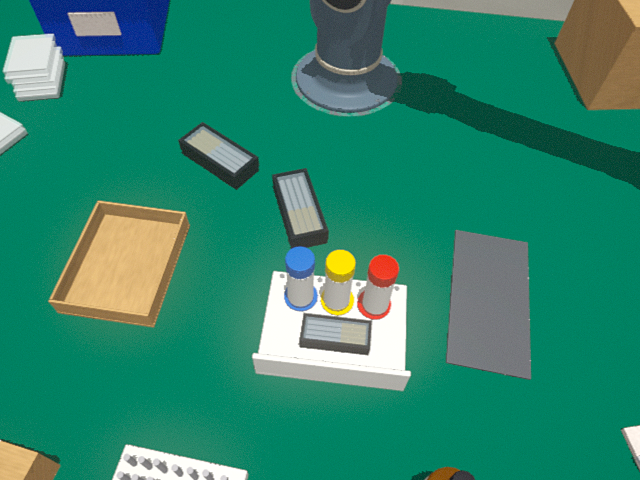

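View pics/top0.png

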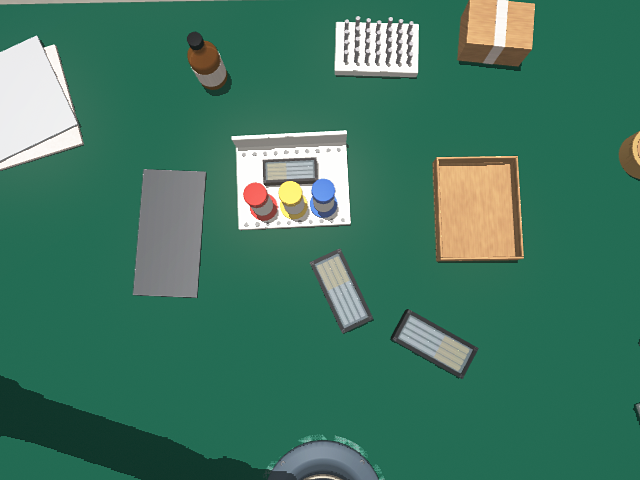

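The scene view shows the bay with blue, yellow and red tubes (caps at 300,262; 340,265; 383,270), the mat on the right (490,300) and the carton on the left (122,262). The top view shows the same things mirrored: red 256,195, yellow 290,193, blue 323,190, mat 170,233, carton 478,208.

Case candidates, as scene pixel / top pixel:
- (336,334) / (290,171), on the board and the smallest. I choose this one.
- (300,207) / (341,291), larger, on the bench.
- (219,155) / (434,343), larger, on the bench.

The blue box at scene (100,25) is not a tube.

```bash
cat > vis.py <<'E'
import numpy as np,cv2
def pix(f,P):
    c=np.atleast_2d(P)@f["R"].T+f["t"]; return c[:,:2]/c[:,2:]*[f["fx"],f["fy"]]+[f["cx"],f["cy"]]
def plane(f,uv,z):
    uv=np.atleast_2d(uv).astype(float); d=np.c_[(uv-[f["cx"],f["cy"]])/[f["fx"],f["fy"]],np.ones(len(uv))]@f["R"]
    o=-f["R"].T@f["t"]; return o+d*((z-o[2])/d[:,2])[:,None]
def tri(fs,uvs):
    A=[];b=[]
    for f,uv in zip(fs,uvs):
        d=plane(f,uv,0)[0]; o=-f["R"].T@f["t"]; d=(d-o)/np.linalg.norm(d-o); M=np.eye(3)-np.outer(d,d); A.append(M);b.append(M@o)
    return np.linalg.lstsq(np.vstack(A),np.hstack(b),rcond=None)[0]
def cloud(f):
    v,u=np.mgrid[:480,:640]; r=f["range_z"]
    c=np.dstack([(u-f["cx"])/f["fx"]*r,(v-f["cy"])/f["fy"]*r,r]); P=(c-f["t"])@f["R"]; P[r<=0]=np.nan; return P
def colours(f):
    h=cv2.cvtColor(f["image"],cv2.COLOR_RGB2HSV).astype(int); H,S,V=h[...,0],h[...,1],h[...,2]; s=(S>150)&(V>80)
    return dict(red=s&((H<6)|(H>174)),yellow=s&(H>22)&(H<34),blue=s&(H>100)&(H<125))
def rect(xy):
    (c,wh,a)=cv2.minAreaRect((xy*1000).astype(np.float32)); a=np.deg2rad(a)
    if wh[0]<wh[1]: a+=np.pi/2; wh=wh[::-1]
    return np.array(c)/1000,np.round(wh,1),(a+np.pi/2)%np.pi-np.pi/2   # long-axis angle
def blob(m,xy):   # component of mask m nearest pixel xy
    n,l=cv2.connectedComponents(m.astype(np.uint8)); k=l[m]; v,u=np.nonzero(m)
    return l==k[np.argmin((u-xy[0])**2+(v-xy[1])**2)]
def circ(xy):
    A=np.c_[2*xy,np.ones(len(xy))]; s=np.linalg.lstsq(A,(xy**2).sum(1),rcond=None)[0]; return s[:2],np.sqrt(s[2]+s[:2]@s[:2])
E
cat > m.py <<'E'
import pickle; from vis import *
d=pickle.load(open("f0.pkl","rb")); np.set_printoptions(precision=4,suppress=True)
for n,f in d.items():
    P=cloud(f); print(n)
    hsv=cv2.cvtColor(f["image"],cv2.COLOR_RGB2HSV).astype(int); rg=(P[...,0]>.3)&(abs(P[...,1])<.45)
    for c,m in colours(f).items():
        q=P[m&rg&(P[...,2]>.118)]; 
        (x,y),r=cv2.minEnclosingCircle((q[:,:2]*1000).astype(np.float32)); print(c,len(q),np.median(q[:,2]),x,y,r)
        w=m&rg&(P[...,2]<.02);g=P[w]; print("  pad z",np.median(g[:,2]),*circ(g[cv2.convexHull((g[:,:2]*1000).astype(np.float32),returnPoints=False)[:,0],:2]))
    cs={"scene":[(336,334),(300,207),(219,155),(490,300),(122,262)],"top":[(290,171),(341,291),(434,343),(170,233),(478,208)]}[n]
    S,V,H=hsv[...,1],hsv[...,2],hsv[...,0]
    nb=~((H>60)&(H<95)&(S>100))
    for i,p in enumerate(cs):
        w=P[p[1]-5:p[1]+6,p[0]-5:p[0]+6].reshape(-1,3); z=np.nanmedian(w[:,2]); 
        m=nb&(abs(P[...,2]-z)<.006)&rg if i<3 else (nb&(P[...,2]<.009)&rg if i==3 else nb&(P[...,2]>.028)&(P[...,2]<.044)&rg)
        if i==0: m&=(V<150)|(S>40)
        m=blob(cv2.morphologyEx(m.astype(np.uint8),cv2.MORPH_OPEN,np.ones((2,2)))>0,p); q=P[m]
        print(["case","big1","big2","mat","carton"][i],"zc",z,"zmed",np.median(q[:,2]),np.nanstd(w[:,2]),len(q),*rect(q[:,:2]))
E
python3 m.py; python3 -c "
import cv2
a=cv2.imread('pics/scene0.png')[235:395,240:420];b=cv2.imread('pics/top0.png')[120:240,220:360]
cv2.imwrite('pics/crop1.png',cv2.hconcat([cv2.resize(a,(400,356)),cv2.resize(b,(400,356))]))"
```

```text
scene
red 628 0.12533058471539765 533.5392456054688 103.44197845458984 20.400094985961914
  pad z 0.015575581675069282 [0.5324 0.1018] 0.024523923241604344
yellow 640 0.12534429398100533 534.90625 46.0675163269043 21.012496948242188
  pad z 0.015598117797078362 [0.4979 0.0391] 0.05402627179249746
blue 571 0.1254520279184657 537.9913940429688 -9.401039123535156 20.498958587646484
  pad z 0.015485502947262053 [ 0.5013 -0.02  ] 0.05328500540794417
case zc 0.03763267956906566 zmed nan 0.0012247286617479204 739 [0.5911 0.0534] [101.6  50.1] -1.517513863654436
big1 zc 0.035574536806497616 zmed nan 0.0012536696927889278 2496 [ 0.3736 -0.0364] [140.7  60.7] 0.40196282097153757
big2 zc 0.035827802832047645 zmed nan 0.0012148179726974423 479 [ 0.3197 -0.1749] [81.4 39.2] -1.5386637382001123
mat zc 0.004594649603154315 zmed nan 0.0012021163739614252 10712 [0.4862 0.2814] [242.3 121. ] -0.07063169264080926
carton zc 0.004535649357195592 zmed nan 0.001227359626982972 2041 [ 0.5076 -0.2962] [245.1 103.5] -0.33269526602009414
top
red 413 0.12440524449077017 533.75 104.48445129394531 19.764402389526
[... 214 characters left out ...]
432
blue 49 0.1244599023354141 538.6918334960938 -8.506707191467285 18.987422943115234
  pad z 0.014910457352397722 [ 0.5357 -0.0074] 0.024138160073922152
case zc 0.03634443954284859 zmed nan 0.0015553720135919563 480 [0.5834 0.0503] [99.3 65. ] -1.531515790947799
big1 zc 0.03408796965960496 zmed nan 0.0016173238526905821 2671 [ 0.3727 -0.0404] [144.3  63.6] 0.4173954067248695
big2 zc 0.03421166352101643 zmed nan 0.0016873037574814183 578 [ 0.3163 -0.1789] [83.5 37.1] 1.5537971032408118
mat zc 0.0038020300554796856 zmed nan 0.0018436487914734333 8094 [nan nan] [0. 0.] 0.0
carton zc 0.002954033697930118 zmed nan 0.0017098563298196697 1132 [ 0.5245 -0.3006] [197.  166.9] -0.0024338629202231843
```

View pics/crop1.png

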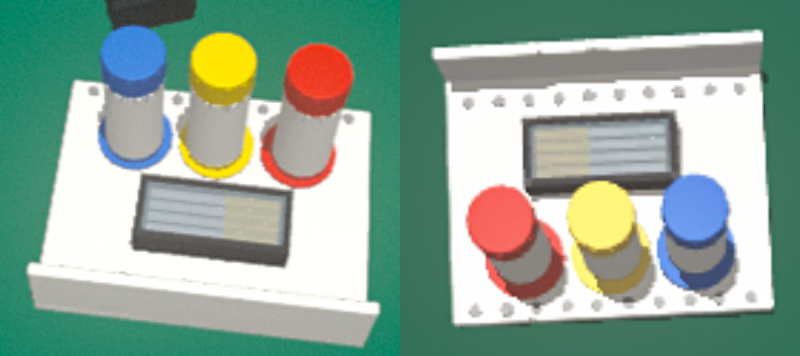

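The crop confirms the choice: a small black-framed case lies on the board behind the tubes, with its long side along the row. I'll refine the case, carton and mat fits.

```bash
cat > m2.py <<'E'
import pickle; from vis import *
d=pickle.load(open("f0.pkl","rb")); np.set_printoptions(precision=4,suppress=True)
cs={"scene":[(340,334),(490,300),(122,262)],"top":[(290,171),(170,233),(478,208)]}
cor={}
for n,f in d.items():
    P=cloud(f); hsv=cv2.cvtColor(f["image"],cv2.COLOR_RGB2HSV).astype(int); H,S,V=hsv[...,0],hsv[...,1],hsv[...,2]
    x,y,z=P[...,0],P[...,1],P[...,2]
    roi=(abs(x-.593)<.045)&(abs(y-.05)<.075)
    m=roi&(V<190)&(z>.0335)&(z<.045); q=P[m]; print(n,"case",len(q),np.median(q[:,2]),*rect(q[:,:2]))
    # dark frame contour on plane of top
    g=(H>60)&(H<95)&(S>100)
    m=(~g)&(y>.15)&(y<.42)&(x>.33)&(x<.65)&(V<140); m=blob(m,cs[n][1]); v,u=np.nonzero(m); q=plane(f,np.c_[u,v],.004); print("mat z",np.nanmedian(z[m]),*rect(q[:,:2]))
    m=(H>5)&(H<25)&(S>60)&(y<-.18)&(y>-.42)&(x>.35)&(x<.68); r=m&(z>.030)&(z<.044); q=P[r]; print("carton",len(q),np.percentile(z[r],90),*rect(q[:,:2]))
    fl=m&(z<.009); print(" floor",np.nanmedian(z[fl]),*rect(P[fl][:,:2]))
    # corner triangulation data: outer contour corners of carton blob, case blob
    m=blob(m,cs[n][2]); h=cv2.approxPolyN(cv2.convexHull(np.argwhere(m)[:,::-1].astype(np.int32)),4).reshape(-1,2) 
    print(" outline at .038",[plane(f,p,.038)[0,:2].round(3).tolist() for p in h])
E
python3 m2.py
```

```text
scene case 1735 0.03797107634589294 [0.5827 0.0463] [140.2  70.4] -1.5507264660203828
mat z 0.004538971958693594 [0.4881 0.2798] [241.2 121. ] -0.05834772895476448
carton 1854 0.03947290202285814 [ 0.5199 -0.2934] [191.6 152. ] -0.005046024475428013
 floor 0.004670772690920805 [ 0.5074 -0.3059] [215.8 177. ] -0.006232462741057709
 outline at .038 [[0.63, -0.206], [0.629, -0.37], [0.424, -0.369], [0.425, -0.205]]
top case 791 0.03691216070522006 [0.5959 0.0524] [99.7 44.6] -1.5376723307112492
mat z 0.003635578039555101 [0.4884 0.2817] [239.8 121.6] -0.05667047010023207
carton 1034 0.03864639009278238 [ 0.5211 -0.2921] [190.  151.1] 0.0017282540981804484
 floor 0.003189908645248393 [ 0.5202 -0.2908] [188.3 148.5] -0.00011012171107438462
 outline at .038 [[0.425, -0.209], [0.615, -0.21], [0.616, -0.366], [0.423, -0.367]]
```

```bash
cat > act.py <<'E'
from plant import robot
import numpy as np
def down(yaw): return [np.pi,0,yaw]
def at(p,z): return [float(p[0]),float(p[1]),z]
def pick(p,yaw,z,op,zs,force=50,lift=None):
    robot.grip(op)
    s=robot.sense()["tcp_pos"]
    robot.goto(at(p,zs),down(yaw)) 
    hit=robot.move_straight(at(p,z),vel=0.12,contact_N=12)
    if hit: print("CONTACT on approach",robot.sense()["tcp_pos"]); raise SystemExit
    robot.grip(0.0,force); s=robot.sense(); print("gripped: opening %.3f force %.1f"%(s["opening"],s["gripper_force"]))
    robot.move_straight(at(p,lift or zs),vel=0.15)
    s=robot.sense(); print(" lifted: opening %.3f force %.1f Fz %.2f t %.1f"%(s["opening"],s["gripper_force"],s["wrist_force"][2],s["t"]))
def place(p,yaw,z,zs,op,att=None):
    robot.move_straight(at(p,zs),vel=0.25,attitude=down(yaw))
    robot.move_straight(at(p,z+.012),vel=0.15); robot.sleep(.2)
    hit=robot.move_straight(at(p,z-.004),vel=0.02,contact_N=3)
    zz=robot.sense()["tcp_pos"][2]; robot.grip(op); 
    robot.move_straight(at(p,zs),vel=0.15)
    s=robot.sense(); print(" placed hit",hit,"z %.4f (want %.4f) t %.1f"%(zz,z,s["t"]))
E
python3 - <<'E'
from act import *
for n,p,ys in [("red",(.5336,.104,.08),(1,)),("blue",(.538,-.009,.22),(1,)),("matfar",(.413,.285,.07),(1,)),("matfar2",(.56,.277,.22),(1,)),("case",(.5955,.052,.026),(1,)),("carton",(.5205,-.293,.02),(0,))]:
    for y in ((np.pi/2+.037,-np.pi/2+.037) if ys==(1,) else (0,np.pi)):
        q=robot.inverse_kinematics(list(p),down(y)); print(n,round(y,2),None if q is None else np.round(q,2))
E
```

```text
red 1.61 [-0.57  0.48  0.39  2.01 -0.27  0.7   0.03]
red -1.53 [ 0.55  0.8  -1.18  1.95  0.88  1.04  2.14]
blue 1.61 [-0.52  0.29  0.57  1.91 -0.19  0.99  0.17]
blue -1.53 [ 0.81  0.52 -1.17  1.84  0.53  1.14  2.63]
matfar 1.61 [-0.9   0.43  0.26  2.11 -0.18  0.63 -0.47]
matfar -1.53 [-0.41  0.45 -0.35  2.08  0.24  0.65  2.26]
matfar2 1.61 [-0.77  0.41  0.33  1.7  -0.15  1.05 -0.35]
matfar2 -1.53 [-0.31  0.42 -0.29  1.67  0.14  1.07  2.53]
case 1.61 [-0.45  0.64  0.4   1.91 -0.38  0.67  0.22]
case -1.53 [ 0.61  0.99 -1.19  1.85  1.05  1.1   2.19]
carton 0 [-0.14  0.79  0.84  1.93 -0.81  0.81 -0.41]
carton 3.14 [ 0.13  0.65  0.43  1.91 -0.43  0.67  2.39]
```

```bash
python3 - <<'E'
from act import *
Y=np.pi/2+.04
p=(.5336,.104)
pick(p,Y,.080,1.0,.22)
place((.563,.277),Y,.004+.065,.22,.8)
import cv2
f=robot.grab_frame("scene");cv2.imwrite("pics/s1.png",f["image"][:,:,::-1])
E
```

```text
gripped: opening 0.459 force 49.9
 lifted: opening 0.457 force 50.4 Fz -1.45 t 5.4
 placed hit True z 0.0695 (want 0.0690) t 9.6
```

View pics/s1.png

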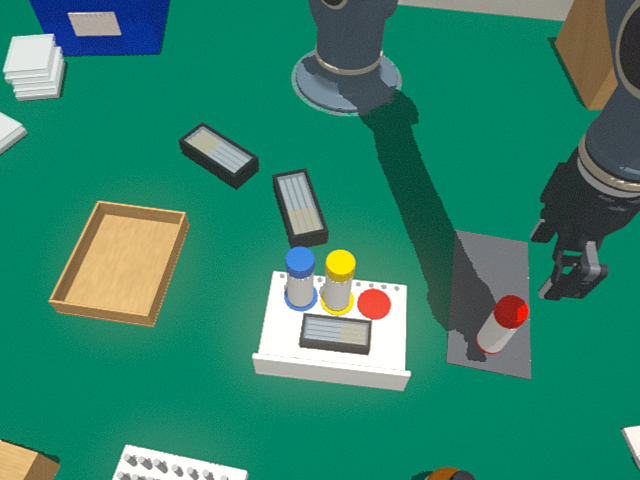

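The red tube stands on the mat (cap at 511,312), and the case and the other tubes haven't moved. Next are yellow and blue.

```bash
python3 - <<'E'
from act import *
Y=np.pi/2+.04
for p,s in [((.535,.0463),(.488,.281)),((.5383,-.009),(.413,.285))]:
    pick(p,Y,.080,1.0,.22); place(s,Y,.069,.22,.8)
# move clear and look
robot.goto([.5955,.0,.30],down(Y)); robot.goto([.45,-.35,.30],down(Y))
import cv2,pickle
d={n:robot.grab_frame(n) for n in("scene","top")}; pickle.dump(d,open("f1.pkl","wb"))
cv2.imwrite("pics/b1.png",cv2.resize(np.hstack([d["scene"]["image"],d["top"]["image"]])[:,:,::-1],(800,300)))
E
cat > m3.py <<'E'
import pickle,sys; from vis import *
d=pickle.load(open(sys.argv[1],"rb")); np.set_printoptions(precision=4,suppress=True)
for n,f in d.items():
    P=cloud(f); x,y,z=np.moveaxis(P,2,0); V=f["image"].max(2); print(n)
    for c,m in colours(f).items():
        for nm,w in [("cap",m&(z>.108)&(z<.14)&(x>.3)&(abs(y)<.4)),("pad",m&(z<.022)&(x>.49)&(x<.58)&(y<.15)&(y>-.06))]:
            if w.sum()<20: print(c,nm,"none"); continue
            q=P[w]; (a,b),r=cv2.minEnclosingCircle((q[:,:2]*1000).astype(np.float32)); print(c,nm,len(q),"z %.4f c %.1f %.1f r %.1f mean"%(np.median(q[:,2]),a,b,r),q[:,:2].mean(0))
    roi=(abs(x-.593)<.05)&(abs(y-.05)<.075); q=P[roi&(z>.0335)&(z<.045)&(V<190)]
    if len(q)>50: print("case",len(q),np.median(q[:,2]),*rect(q[:,:2]))
E
python3 m3.py f1.pkl
```

```text
gripped: opening 0.456 force 49.9
 lifted: opening 0.461 force 50.4 Fz -1.72 t 13.8
 placed hit True z 0.0695 (want 0.0690) t 18.4
gripped: opening 0.454 force 49.9
 lifted: opening 0.455 force 50.4 Fz -2.18 t 22.7
 placed hit True z 0.0695 (want 0.0690) t 27.5
scene
red cap 691 z 0.1142 c 562.8 276.2 r 20.7 mean [0.5646 0.2754]
red pad 761 z 0.0156 c 531.2 102.0 r 26.2 mean [0.5323 0.1019]
yellow cap 600 z 0.1144 c 487.9 279.3 r 20.6 mean [0.4899 0.2788]
yellow pad 765 z 0.0156 c 533.3 46.5 r 25.9 mean [0.5339 0.046 ]
blue cap 518 z 0.1143 c 413.1 284.0 r 20.4 mean [0.4152 0.2829]
blue pad 613 z 0.0156 c 535.7 -10.4 r 24.9 mean [ 0.5345 -0.0112]
case 1464 0.03794833071675704 [0.5949 0.0508] [99.3 46.2] -1.5377543623146073
top
red cap 441 z 0.1137 c 562.1 277.6 r 20.5 mean [0.562  0.2765]
red pad 553 z 0.0145 c 531.6 103.5 r 25.4 mean [0.5318 0.104 ]
yellow cap 53 z 0.1132 c 487.6 280.8 r 20.5 mean [0.4885 0.2813]
yellow pad none
blue cap 465 z 0.1132 c 413.2 284.3 r 20.3 mean [0.413  0.2836]
blue pad none
case 805 0.03696000389231505 [0.5957 0.0523] [99.9 45. ] -1.5475924559689829
```

View pics/b1.png

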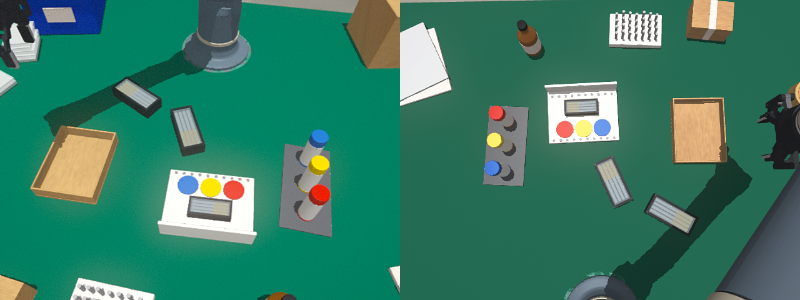

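All three tubes stand on the mat (in the composite's right half: red 497,113; yellow 494,141; blue 491,169). The case is untouched at 582,107. Next I'll move the case.

```bash
python3 - <<'E'
from act import *
Y=np.pi/2+.034
robot.goto([.45,-.30,.30],down(Y)); robot.goto([.5953,-.05,.25],down(Y))
pick((.5953,.0516),Y,.026,.75,.15,force=50)
robot.move_straight([.56,-.15,.16],vel=.25,attitude=down(Y/2))
place((.5205,-.2928),0.0,.018,.16,.75)
robot.goto([.50,.0,.30],down(Y)); robot.goto([.30,.42,.30],down(Y))
import cv2,pickle
d={n:robot.grab_frame(n) for n in("scene","top")}; pickle.dump(d,open("f2.pkl","wb"))
cv2.imwrite("pics/b2.png",cv2.resize(np.hstack([d["scene"]["image"],d["top"]["image"]])[:,:,::-1],(800,300)))
E
cat > m4.py <<'E'
import pickle,sys; from vis import *
d=pickle.load(open(sys.argv[1],"rb")); np.set_printoptions(precision=4,suppress=True)
ctr={}
for n,f in d.items():
    P=cloud(f); x,y,z=np.moveaxis(P,2,0); V=f["image"].max(2); hsv=cv2.cvtColor(f["image"],cv2.COLOR_RGB2HSV).astype(int);H,S=hsv[...,0],hsv[...,1]
    roi=(x>.49)&(x<.575)&(y<.15)&(y>-.06)&(z<.025)&(S>80)
    for c,m in dict(red=(H<10)|(H>170),yellow=(H>18)&(H<36),blue=(H>98)&(H<128)).items():
        m=roi&m
        if m.sum()<100: continue
        k,_=cv2.findContours(m.astype(np.uint8),cv2.RETR_EXTERNAL,cv2.CHAIN_APPROX_NONE); k=max(k,key=len)
        e=cv2.fitEllipse(k); uv=e[0]; ctr.setdefault(c,[]).append(uv); w=plane(f,k[:,0],.015)[:,:2]; print(n,c,"on plane",plane(f,uv,.015)[0],*circ(w))
    q=P[(abs(x-.52)<.085)&(abs(y+.293)<.065)&(z>.022)&(z<.045)]
    if len(q)>50: print(n,"case",len(q),np.median(q[:,2]),*rect(q[:,:2]))
for c,u in ctr.items():
    if len(u)==2: print(c,"triangulated",tri(d.values(),u))
E
python3 m4.py f2.pkl; python3 m3.py f2.pkl|grep cap
```

```text
gripped: opening 0.503 force 53.4
 lifted: opening 0.499 force 52.8 Fz -1.82 t 35.1
 placed hit True z 0.0190 (want 0.0180) t 40.3
scene red on plane [0.5318 0.102  0.015 ] [0.5313 0.1019] 0.025140864456033633
scene yellow on plane [0.5338 0.0462 0.015 ] [0.5333 0.0462] 0.02505311903410615
scene blue on plane [ 0.5356 -0.0099  0.015 ] [ 0.5351 -0.01  ] 0.024907213339261186
scene case 1751 0.02981191203509304 [ 0.5194 -0.2923] [102.4  45.8] -0.0030004504421379252
top red on plane [0.532  0.1038 0.015 ] [0.532  0.1038] 0.025011755593253797
top yellow on plane [0.5338 0.0479 0.015 ] [0.5339 0.0479] 0.024792577990488746
top blue on plane [ 0.5355 -0.008   0.015 ] [ 0.5356 -0.008 ] 0.02469726328260108
top case 1372 0.02829350758984565 [ 0.5212 -0.2915] [100.5  45.6] 0.0011292878429269848
red triangulated [0.5319 0.1028 0.0155]
yellow triangulated [0.5338 0.047  0.0153]
blue triangulated [ 0.5356 -0.0089  0.0152]
red cap 699 z 0.1142 c 563.2 276.1 r 20.3 mean [0.5646 0.2753]
yellow cap 603 z 0.1143 c 487.7 280.4 r 21.2 mean [0.4899 0.2786]
blue cap 523 z 0.1142 c 413.3 284.1 r 20.8 mean [0.4152 0.2828]
red cap 437 z 0.1135 c 562.8 277.6 r 20.2 mean [0.5622 0.2767]
yellow cap 86 z 0.1128 c 487.4 280.5 r 20.2 mean [0.4893 0.2851]
blue cap 461 z 0.1133 c 412.9 284.4 r 20.2 mean [0.4129 0.2836]
```

View pics/b2.png

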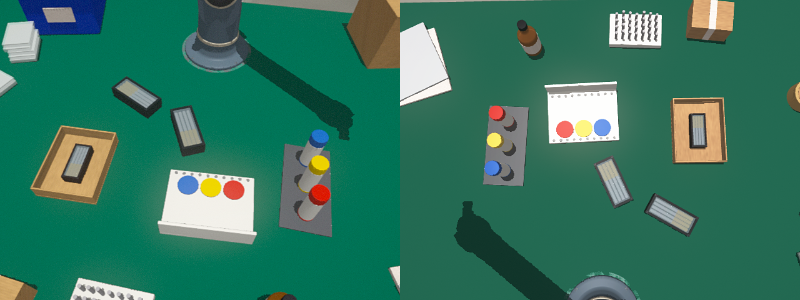

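The case lies flat in the middle of the carton: its measured centre is within about 1 mm and its yaw about 0. The pads triangulate to z≈0.0153 with 56 mm spacing. Now the tubes go back.

```bash
python3 - <<'E'
from act import *
Y=np.pi/2+.034
for p,s in [((.4131,.2843),(.5356,-.0089)),((.4876,.2804),(.5338,.047)),((.563,.2768),(.5319,.1028))]:
    pick(p,Y,.069,.8,.22); place(s,Y,.080,.22,.75)
robot.goto([.40,.35,.30],down(Y)); robot.goto([.30,.42,.30],down(Y))
import cv2,pickle
d={n:robot.grab_frame(n) for n in("scene","top")}; pickle.dump(d,open("f3.pkl","wb"))
cv2.imwrite("pics/b3.png",cv2.resize(np.hstack([d["scene"]["image"],d["top"]["image"]])[:,:,::-1],(800,300)))
print(robot.sense()["t"])
E
python3 m4.py f3.pkl|grep case; python3 m3.py f3.pkl|grep cap
```

```text
CONTACT on approach [0.41370202 0.28479996 0.075306  ]Traceback (most recent call last):
  File "m4.py", line 2, in <module>
    d=pickle.load(open(sys.argv[1],"rb")); np.set_printoptions(precision=4,suppress=True)
                  ~~~~^^^^^^^^^^^^^^^^^^
FileNotFoundError: [Errno 2] No such file or directory: 'f3.pkl'
Traceback (most recent call last):
  File "m3.py", line 2, in <module>
    d=pickle.load(open(sys.argv[1],"rb")); np.set_printoptions(precision=4,suppress=True)
                  ~~~~^^^^^^^^^^^^^^^^^^
FileNotFoundError: [Errno 2] No such file or directory: 'f3.pkl'
```

```bash
python3 - <<'E'
from act import *
import cv2
s=robot.sense(); print(s["t"],s["wrist_force"],s["torque"],s["opening"],s["tcp_rot"],s["joint_pos"])
f=robot.grab_frame("scene"); g=robot.grab_frame("top")
a=f["image"][150:390,400:600];b=g["image"][100:340,100:300]
cv2.imwrite("pics/c3.png",cv2.resize(np.hstack([a,b])[:,:,::-1],(800,480)))
E
```

```text
45.4417 [-4.17340485 -1.45769437 13.64622827] [-0.17996485 -0.08899556 -0.02051996] 0.800361096697779 [ 3.14074476e+00 -2.33930986e-04  1.60523431e+00] [-1.15783867  0.47022401  0.59967224  2.11708531 -0.4234521   0.67087789
 -0.23690011]
```

View pics/c3.png

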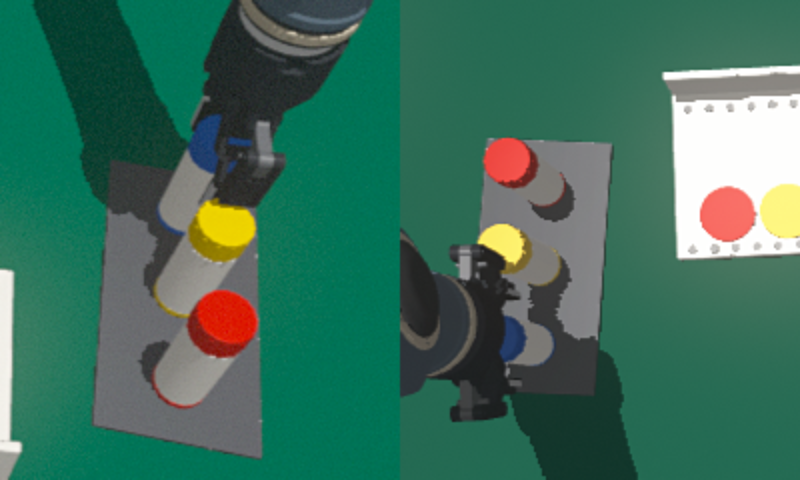

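A linkage behind the far finger rests on the yellow cap (224,225 in the crop). All the tubes still stand. I'll back straight up and grip across the mat's short side instead.

```bash
python3 - <<'E'
from act import *
import cv2,pickle
s=robot.sense()["tcp_pos"]; robot.move_straight([s[0],s[1],.22],vel=.1)
for y in (np.pi,0,3*np.pi/4): print(y,[None if q is None else np.round(q,2) for q in [robot.inverse_kinematics([a,b,.069],down(y)) for a,b in [(.413,.284),(.563,.277)]]])
robot.goto([.30,.42,.30],down(np.pi/2))
d={n:robot.grab_frame(n) for n in("scene","top")}; pickle.dump(d,open("f3.pkl","wb")); print(robot.sense()["t"],robot.sense()["wrist_force"])
E
python3 m3.py f3.pkl|grep -E "cap|top"
```

```text
3.141592653589793 [array([-0.95,  0.44,  0.33,  2.11, -0.23,  0.63,  1.11]), array([-0.75,  0.6 ,  0.32,  1.81, -0.25,  0.77,  1.27])]
0 [array([-1.37,  0.59,  0.9 ,  2.13, -0.69,  0.75, -1.58]), array([-1.14,  0.77,  0.92,  1.84, -0.77,  0.93, -1.43])]
2.356194490192345 [array([-1.07,  0.46,  0.49,  2.12, -0.35,  0.64,  0.44]), array([-0.87,  0.63,  0.49,  1.82, -0.4 ,  0.79,  0.61])]
48.05 [ 1.49769994 -0.63146851 -0.61167641]
red cap 695 z 0.1143 c 563.4 276.1 r 21.0 mean [0.5645 0.2755]
yellow cap 602 z 0.1143 c 488.1 279.7 r 21.0 mean [0.4899 0.2787]
blue cap 520 z 0.1143 c 414.6 284.4 r 21.4 mean [0.4152 0.2829]
top
red cap 435 z 0.1133 c 562.4 277.0 r 20.5 mean [0.5623 0.2767]
yellow cap 81 z 0.1133 c 488.5 279.7 r 20.3 mean [0.4894 0.2845]
blue cap 456 z 0.1134 c 412.8 284.0 r 20.5 mean [0.4129 0.2837]
```

```bash
python3 - <<'E'
from act import *
Y=np.pi/2+.034
for p,s in [((.4131,.2842),(.5356,-.0089)),((.488,.2803),(.5338,.047)),((.563,.2768),(.5319,.1028))]:
    pick(p,np.pi,.069,.9,.22); place(s,Y,.080,.22,.75)
robot.goto([.40,.35,.30],down(Y)); robot.goto([.30,.42,.30],down(Y))
import cv2,pickle
d={n:robot.grab_frame(n) for n in("scene","top")}; pickle.dump(d,open("f4.pkl","wb"))
cv2.imwrite("pics/b4.png",cv2.resize(np.hstack([d["scene"]["image"],d["top"]["image"]])[:,:,::-1],(800,300)))
print(robot.sense()["t"])
E
python3 m4.py f4.pkl|grep case; python3 m3.py f4.pkl|grep cap
```

```text
gripped: opening 0.461 force 49.9
 lifted: opening 0.459 force 50.4 Fz -1.91 t 53.0
 placed hit True z 0.0806 (want 0.0800) t 57.9
gripped: opening 0.456 force 49.8
 lifted: opening 0.457 force 50.4 Fz -0.93 t 62.3
 placed hit True z 0.0806 (want 0.0800) t 67.2
gripped: opening 0.458 force 50.2
 lifted: opening 0.457 force 50.4 Fz -2.31 t 71.4
 placed hit True z 0.0806 (want 0.0800) t 76.4
78.15
scene case 1752 0.029726799793799063 [ 0.5192 -0.292 ] [102.3  46.1] -0.012247212063002166
top case 1351 0.028366677900349812 [ 0.5213 -0.291 ] [101.2  45.3] 0.0023589630750109336
red cap 722 z 0.1252 c 532.7 103.2 r 20.4 mean [0.5356 0.1029]
yellow cap 743 z 0.1251 c 533.7 47.3 r 20.7 mean [0.5372 0.0475]
blue cap 581 z 0.1255 c 535.1 -8.4 r 20.4 mean [ 0.5361 -0.0084]
red cap 392 z 0.1244 c 531.2 104.2 r 19.6 mean [0.5315 0.105 ]
yellow cap none
blue cap none
```

View pics/b4.png

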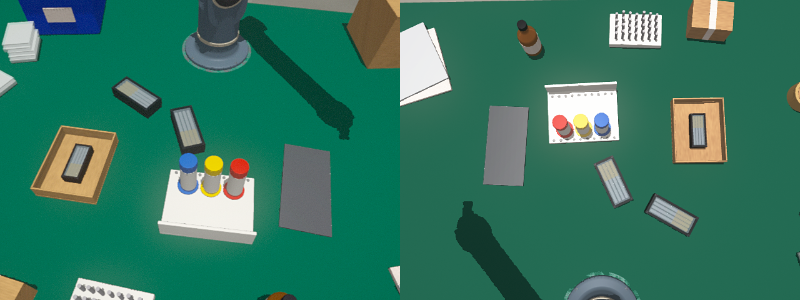

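The tubes stand upright on the pads of their own colours (188,160; 213,163; 238,166 in the composite), about 1 mm off centre. The case is flat in the carton, so I'm handing in.

```bash
python3 -c "
from plant import robot
print(robot.close_job())"
```

```text
the job is handed in; nothing more can be done
None
```

The job is handed in at about 78 s: the case lies flat and centred in the carton and each tube stands upright on its own pad, about 1 mm off centre; on one approach a gripper linkage pressed on the yellow cap (about 14 N at the wrist), and no tube moved.

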